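# Slide a machined disc into the height-set storage rack

### The arm

A 6-joint arm with a two-finger parallel gripper is mounted at the origin on the work surface. World frame = base frame: x ahead of the robot, y to its left, z up, the work surface at z = 0. Lengths are in mm, angles in rad, forces in N, time in s.
With the tool pointing down it reaches from about 275 to 1000 mm from the base axis. Payload 8.4 kg.
Tool frame: the origin (TCP) lies at the very end of the fingers, on their centre line; the grasp point (between the pads) lies 19 mm behind it; z points along the fingers, x is the direction in which the jaws open and shut, and the axes are right-handed (so a half turn about z gives the same grasp; the last joint's range is limited). The gripper opens to 85 mm and grips with 20 to 120 N. Pads are 22 mm wide; open, the fingers measure 114 mm over their backs; the gripper's body (76 mm by 85 mm) begins 54 mm behind the grasp point. The pads swing forward as they close: fully open they stand 13 mm farther back than shut.
Start: joints at [1.214, 0.353, 1.633, -0, 1.155, -0.002], TCP at [217.125, 586.075, 231.281] pointing down, gripper open.
Joint ranges: [-2.63, 2.63], [-0.92, 2.1], [0.06, 2.66], [-1.3, 4.44], [0, 2.69], [-3.02, 3.02]. Speed limits (rad/s): [2.22, 2.22, 2.79, 3.14, 3.14, 3.14].

### API

Orientations are given as [roll, pitch, yaw] about the fixed x, y, z axes, in that order (R = Rz(yaw) Ry(pitch) Rx(roll)).
In Python, from rig import r gives the robot as it stands. The module is installed in compiled form; this text tells all that it offers.
- The arm moves only by the tool apply_moves, never from a script. Its argument "targets" is a list that holds one entry, the list of rows, each a list of 7 numbers: the gripper's target within -1 to 1 (fully open at 1, half-way at 0, shut at -1), then the shift along the tool's x, y, z in cm, then the turn, a rotation vector about the tool's x, y, z in degrees. A call has 1 to 8 rows; each row is the pose to reach, as a shift and turn from the pose measured when the call began, along the tool's axes at that moment; what a row does not reach only later rows make up. A row lasts 1/10 s, in which the tool goes at most 50 mm and 8.59 degrees, less where a joint would pass 70% of its speed; a pose out of reach is approached as far as the arm can. A call with a gripper value outside its range is refused whole. The fingers move at their own pace and stop on an object; "newtons" is the grip in N (left out, the last holds). Time passes only in rows, so rows that repeat a pose let the fingers close. It gives the time, the measured TCP pose, the force and the opening at its end, in the units of the state.
- r.sense(): the state, without advancing time (a new reading comes with each control period).
- r.grab_frame(name): name is "side" or "top"; returns a dict with "pixels" (384x512x3 uint8, red, green, blue), "fov_y" (degrees; the focal length in pixels is half the picture's height over the tangent of half this angle, whatever the lens; pixels are square), "cx", "cy" (the principal point, pixels), "R" (3x3) and "t" (3): a world point X has camera coordinates R X + t. Camera axes: x right, y down, z forward; pixel columns grow to the right and rows downward; lengths in mm; the calibration is good to about 2 mm. A picture is of the moment at which its call begins. There is no depth.
- r.sign_off(): hands the job in, once; it reports no verdict.
The state is a dict: "clock": time; "qpos": joint angles; "qvel": joint speeds; "joint_efforts": joint torques, N m; "eef_pos": TCP position; "tcp_rot": TCP orientation; "contact_force": force on the tool from outside, world axes, zero at the start; "wrist_torque": the same for the moment, N m; "opening": opening from 0.0 (shut) to 1.0 (fully open).
Only numpy, scipy, OpenCV 4.12 (cv2) and the standard library are available. Lean on these libraries where they do the work, as an engineer would, in place of code of your own. Each camera call takes 0.05 s, during which the arm holds its last target. There are 200 camera calls.

### The job

The disc rack beside the work plate has one empty slot, the topmost. Raise the rack by its handle until that slot is level with the plate, then slide the disc along the plate all the way home into that slot and leave it lying there. Leave the other loose things on the bench and plate where they are.

Things in the scene. Friction and masses are not known exactly. Their poses are not given: they have to be found in the camera images.
- fixture: Fixed lime-green machine base with a dark T-slotted work plate; the disc rack is at its +y end. Origin on the bench below the middle of the rack's mouth; +y (level) is the way discs slide into the rack, z up. In this frame the plate's flat top is at z 120 mm, x -101 to 101, y -209 to -4. Two fixed guide posts, 14 mm thick and 200 high, stand at x +-78, y 50.
- plate_edge (a point): Middle of the plate's edge at the rack's mouth, at the height of the plate's top. Axes as the fixture's. From here two steel guide fences, 12 mm high and 8 thick, run back along the plate: inner faces at x +-54 mm for the first 46 mm, then flaring straight out to x +-72 mm at 136 mm from this edge.
- lift (a joint): Height of the grey rack on its posts in m: 0 lowest, 0.09 highest. It starts too low and stays where it is left (friction): about 15 N raises it, 4 N pushes it down. Its three slots are 26 mm apart; the lower two hold discs fixed in place.
- slot_home (a point): Moves with the rack; axes as the fixture's. The disc's centre when it lies fully home in the empty top slot. Slot floor 5 mm below, ceiling 15 mm above, rack top 20 mm above; width (x) 108 mm; mouth 50 mm towards -y, back wall 50.5 mm towards +y. Floor and ceiling are side ledges: the middle 54 mm is open from above. The disc enters with the slot floor 0 to 8 mm below the plate top, best 3 to 4.
- handle_mid (a point): Half-way up the rack's steel lifting handle, an upright flat tab on its back wall: 50 mm wide (x), 12 mm thick (y), standing up 49 mm above the rack's top (24 mm above and 25 mm below this point). Moves with the rack. Axes as the fixture's.
- disc_center (a point): Centre, half-way up, of the loose flat aluminium disc, 100 mm diameter and 10 mm thick, about 0.2 kg, lying on the work plate with a dark marked centre 22 mm across. z is its axis. It is smooth and slides easily; push it by its rim; when home its rear rim is flush with the rack's mouth.
- clamp_block: Bystander: loose dark steel block 30 x 45 x 28 mm high on the plate, outside the fences near the mouth; origin under its centre.
- dowel: Bystander: loose upright brass dowel, 24 mm diameter, 40 mm high, on the plate outside the other fence; origin under its centre.
- jar: Bystander: amber glass jar with a green cap, 70 mm diameter, 100 mm high; origin under its centre.
- tape: Bystander: cream roll, 100 mm diameter, 45 mm high, lying flat; origin under its centre.
- mallet: Bystander: rubber-headed mallet, 280 mm long, lying on the bench.
- spanner: Bystander: spanner, 180 mm long, lying on the bench.
- cup: Bystander: steel cup, 80 mm diameter, 90 mm high; origin under its centre.
Things that resemble listed ones, but are neither listed nor needed, are in the scene too. There is more than one size of the part that bears disc_center; the job needs the smallest.

How it is judged (in metres and radians):
On the way:
1. the rack's empty top slot has been raised level with the plate (slot floor from 1.5 mm above to 10 mm below the plate's top) while the disc is still outside the rack (z of slot_home in the frame of plate_edge between -0.005 and 0.0065 m and y of disc_center in the frame of slot_home below -0.08 m), for 0.2 s.
At the end, for the whole second after the job is handed in: The disc lies flat and at rest on the floor of the rack's topmost slot (centre within 3 mm of its home height, tilt under 0.06 rad), fully home: its rear rim sticks out of the mouth by no more than 6 mm (y of disc_center in the frame of slot_home between -0.006 and 0.004 m and x of disc_center in the frame of slot_home between -0.008 and 0.008 m and z of disc_center in the frame of slot_home between -0.003 and 0.003 m and angle between disc's own z axis and vertical below 0.06 rad and linear speed of disc below 0.02 m/s); the robot touches nothing.
It fails at once if a bystander was moved by more than 30 mm (distance of any of clamp_block, dowel, jar, tape, mallet, spanner, cup from where it was at the start of the episode above 0.03 m).
It also fails if it takes over 58 s, if anything falls off the work surface, if the arm or the gripper's body presses on something with over 40 N, if the wrist force passes 120 N, or if a joint passes its speed limit or range.

## Working session

There is one attempt and no reset: what is moved stays moved. The work goes in short steps, Python scripts to look and compute and a tool call to move; the robot and the scene stay as the last step left them, time stands still between calls to the robot, and variables do not carry over. Pictures are saved under pics/ and viewed, about 8 in all and at most 12, crops included, and the job is handed in when it is done.

Besides the shell and the picture viewer there is one more tool, called in YAML: its name, and indented under it one key for each argument. apply_moves: Moves the arm, as the interface text tells. Its arguments: {"type":"object","properties":{"targets":{"type":"array"},"newtons":{"type":"number"}},"required":["targets"]}

```bash
mkdir -p pics; cat > h.py <<'E'
import numpy as np, cv2, json
from rig import r
def grab(name,fn):
    f=r.grab_frame(name); cv2.imwrite(f'pics/{fn}.png',f['pixels'][:,:,::-1])
    np.savez(f'pics/{fn}.npz',**{k:np.array(v) for k,v in f.items()}); return f
def load(fn): return np.load(f'pics/{fn}.npz')
def K(f):
    h=f['pixels'].shape[0]; return h/2/np.tan(np.radians(float(f['fov_y']))/2)
def proj(f,X):
    c=np.asarray(X,float)@np.array(f['R']).T+np.array(f['t']); k=K(f)
    return np.stack([f['cx']+k*c[...,0]/c[...,2],f['cy']+k*c[...,1]/c[...,2]],-1)
def onz(f,u,v,z):
    R=np.array(f['R']);t=np.array(f['t']).ravel();C=-R.T@t
    d=R.T@np.array([(u-f['cx'])/K(f),(v-f['cy'])/K(f),1]); return C+d*(z-C[2])/d[2]
def crop(fn,x0,y0,x1,y1,s,out):
    im=cv2.imread(f'pics/{fn}.png')[y0:y1,x0:x1]; cv2.imwrite(f'pics/{out}.png',cv2.resize(im,None,fx=s,fy=s,interpolation=cv2.INTER_CUBIC))
E
python3 - <<'E'
from h import *
a=grab('top','t0');b=grab('side','s0')
for f in(a,b): print(f['fov_y'],f['cx'],f['cy'],-np.array(f['R']).T@np.array(f['t']),np.round(f['R'],2).tolist(),{k for k in f})
print(r.sense())
cv2.imwrite('pics/both.png',np.vstack([np.hstack([a['pixels'],b['pixels']])])[:,:,::-1])
im=cv2.imread('pics/t0.png');cv2.imwrite('pics/t0b.png',cv2.resize(im,(800,600),interpolation=cv2.INTER_CUBIC))
im=cv2.imread('pics/s0.png');cv2.imwrite('pics/s0b.png',cv2.resize(im,(800,600),interpolation=cv2.INTER_CUBIC))
E
```

```text
43.40229474570195 250.9098842186341 183.7810932073596 [ 379.39983673  -35.84686781 1402.20003266] [[-0.02, -1.0, -0.02], [-1.0, 0.02, -0.1], [0.1, 0.02, -1.0]] {'t', 'fov_y', 'R', 'pixels', 'cx', 'cy'}
46.792554255122994 254.0424408050391 191.83471921931064 [ 223.51976292 -813.8220382  1102.64909539] [[0.93, -0.37, -0.02], [-0.29, -0.7, -0.66], [0.23, 0.61, -0.75]] {'t', 'fov_y', 'R', 'pixels', 'cx', 'cy'}
{'clock': 0.1, 'qpos': array([ 1.21360402e+00,  3.53588890e-01,  1.63407007e+00,  2.75887693e-05,
        1.15519881e+00, -2.42453236e-03]), 'qvel': array([ 0.00119868, -0.00214527, -0.00252459, -0.00067973, -0.00095216,
       -0.0020791 ]), 'joint_efforts': array([-4.90453967e-04, -6.06356692e+01, -3.42817175e+01, -4.42759540e-05,
        4.00588702e-03, -1.39425103e-05]), 'eef_pos': array([216.96247062, 585.67075213, 230.62609853]), 'tcp_rot': array([-3.14156436e+00,  1.26504650e-03,  1.21601742e+00]), 'contact_force': array([0.14071041, 0.97644757, 0.17236794]), 'wrist_torque': array([-0.01637275, -0.01333301, -0.04749354]), 'opening': 1.0015996742503592}
```

View pics/t0b.png

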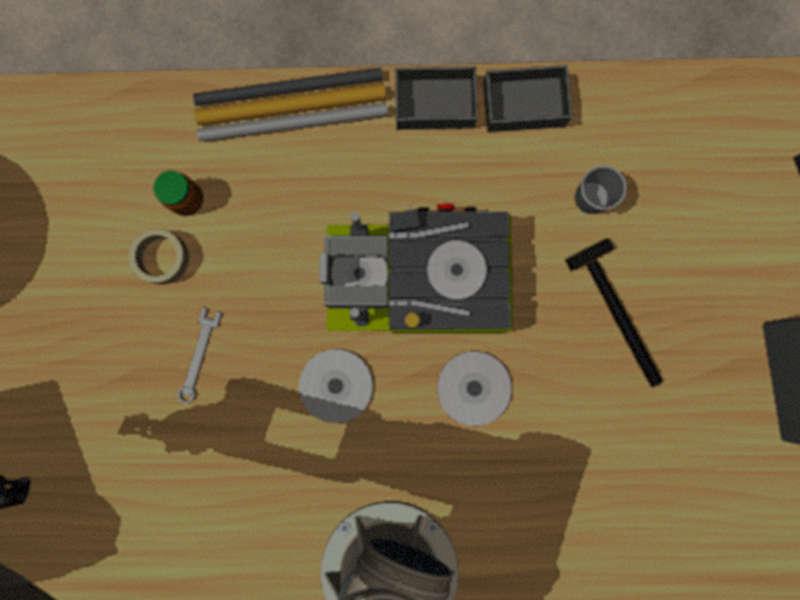

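View pics/s0b.png

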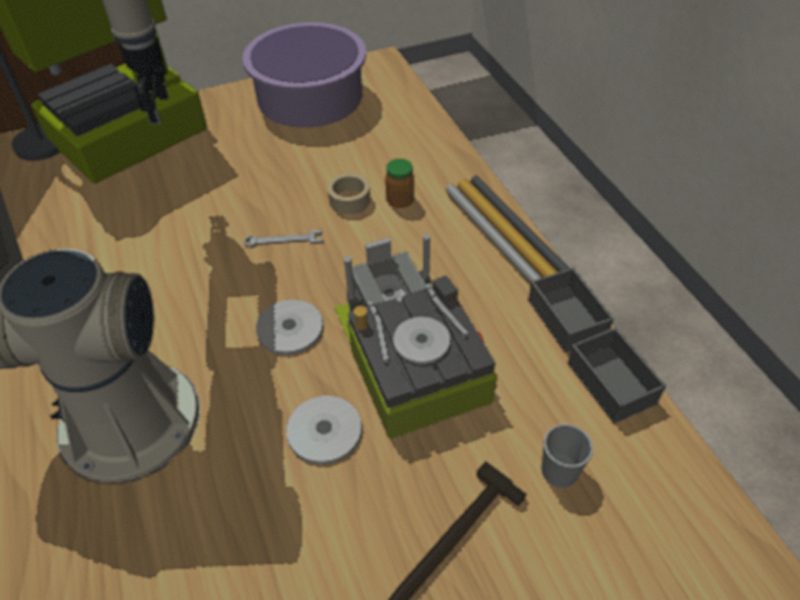

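The top view shows the fixture nearly aligned with the world axes: rack to image left (+Y), handle near (325,267), disc on the plate at about (457,269), clamp block at (405,222) and dowel at (412,320). The two larger discs on the bench are decoys. I'll take enlarged crops next.

```bash
python3 - <<'E'
from h import *
crop('t0',195,125,335,218,5.7,'c1'); crop('s0',210,140,325,280,4.2,'c2')
E
```

```text
(no output)
```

View pics/c1.png

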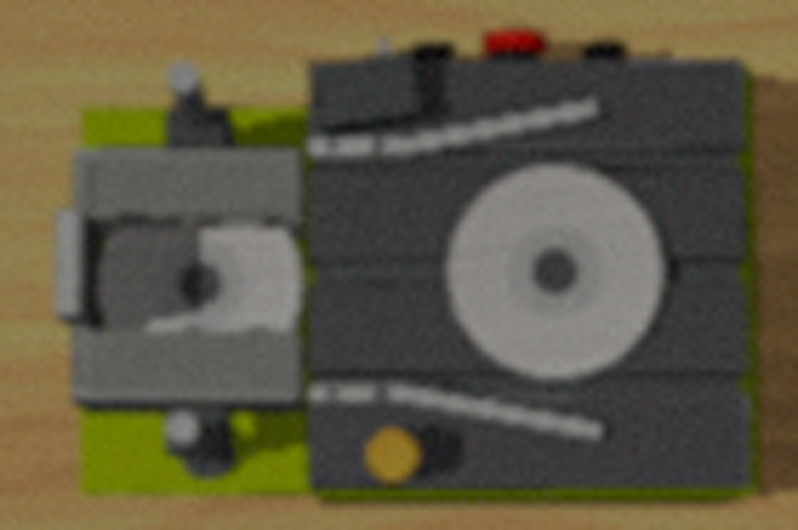

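View pics/c2.png

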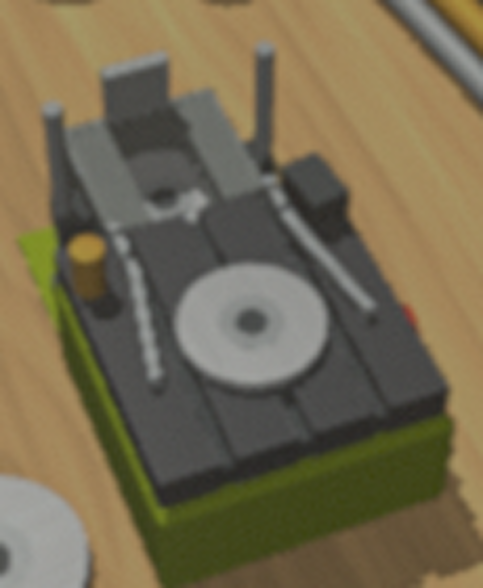

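The plate, fence, handle and disc edges are clear in both crops. I'll fit the fixture pose and rack height from these pixels.

```bash
python3 - <<'E'
from h import *
from scipy.optimize import least_squares
t=load('t0');s=load('s0')
ct=lambda p:((np.array(p)+.5)/5.7-.5+[195,125]); cs=lambda p:((np.array(p)+.5)/4.2-.5+[210,140])
# (cam, pixel, fixture x,y,z ; z flag 1: rel slot_home z; y flag 1: rel handle y)
T=[(309,61),(747,62),(748,487),(311,491),(300,150),(300,402),(80,210),(80,318),(58,210),(58,318)]
TP=[(101,-4,120,0,0),(101,-209,120,0,0),(-101,-209,120,0,0),(-101,-4,120,0,0),(None,0,20,1,0),(None,0,20,1,0),(25,-6,69,1,1),(-25,-6,69,1,1),(25,6,69,1,1),(-25,6,69,1,1)]
S=[(445,388),(166,492),(104,77),(167,62)]
SP=[(101,-209,120,0,0),(-101,-209,120,0,0),(-25,-6,69,1,1),(25,-6,69,1,1)]
def W(p,q,sg=1):
    x0,y0,a,zs,hy,w=p; x,y,z,f,g=q
    if x is None:x=sg*w
    y+=hy*g; z+=zs*f; c,sn=np.cos(a),np.sin(a); return [x0+c*x-sn*y,y0+sn*x+c*y,z]
def res(p):
    o=[];sg=[1]*5+[-1]+[1]*4
    for u,q,k in zip(T,TP,sg): o.append(proj(t,W(p,q,k))-ct(u))
    for u,q in zip(S,SP): o.append(proj(s,W(p,q))-cs(u))
    return np.array(o).ravel()
q=least_squares(res,[530,40,0,90,106,60],loss='soft_l1'); print(np.round(q.x,3));print(np.round(res(q.x).reshape(-1,2),1).tolist())
np.save('fit.npy',q.x)
for f,c,p in((t,ct,(555,271)),(s,cs,(252,321))): print('disc',onz(f,*c(p),130))
c,sn=np.cos(q.x[2]),np.sin(q.x[2]);d=onz(t,*ct((555,271)),130)-[q.x[0],q.x[1],0];print('disc fix',c*d[0]+sn*d[1],-sn*d[0]+c*d[1])
print('handle',W(q.x,(0,0,45,1,1)))
print('block',onz(t,*ct((365,95)),148),'dowel',onz(t,*ct((392,455)),160))
E
```

```text
[ 5.32019e+02 -5.80200e+00 -1.20000e-02  9.75890e+01  1.04300e+02
  5.96690e+01]
[[-0.0, 0.4], [-0.6, -0.4], [0.6, 0.3], [-0.1, -0.1], [0.2, 0.1], [0.3, 0.1], [0.4, -0.0], [0.3, 0.3], [-0.4, 0.0], [-0.5, 0.3], [1.7, 0.2], [-1.6, -1.0], [0.3, 0.3], [0.9, -0.5]]
disc [ 530.73399594 -124.1313614   130.        ]
disc [ 530.04879733 -122.55020957  130.        ]
disc fix 0.11336061246584972 -118.3359463894187
handle [np.float64(533.2512153279346), np.float64(98.49046290051103), np.float64(142.58932803921059)]
block [612.03381669 -37.20420039 148.        ] dowel [444.81560731 -46.50778904 160.        ]
```

```bash
cat >> h.py <<'E'
from scipy.spatial.transform import Rotation as Ro
def delta(pos,yaw=None):
    s=r.sense(); R0=Ro.from_euler('xyz',s['tcp_rot'])
    R1=Ro.from_euler('xyz',[np.pi,0,yaw])
    print('clock',s['clock'],'pos',np.round(s['eef_pos'],1),'F',np.round(s['contact_force'],1),'open',round(s['opening'],3))
    print('shift',np.round(R0.inv().apply(np.array(pos)-s['eef_pos'])/10,2),'rot',np.round((R0.inv()*R1).as_rotvec(degrees=True),2))
def fx(x,y,z=0):
    p=np.load('fit.npy');c,s=np.cos(p[2]),np.sin(p[2]); return np.array([p[0]+c*x-s*y,p[1]+s*x+c*y,z])
E
python3 -c "
from h import *
delta([533.2,98.5,215],1.559)"
```

```text
clock 0.1 pos [217.  585.7 230.6] F [0.1 1.  0.2] open 1.002
shift [-34.7   46.58   1.61] rot [-1.000e-02  7.000e-02 -1.965e+01]
```

apply_moves:
  targets:
    - [[1,-3,4,0,0,0,-3],[1,-6,8,0,0,0,-6],[1,-9,12,0,0,0,-9],[1,-12,16,0,0,0,-12],[1,-15,20,0,0,0,-15],[1,-18,24,0,0,0,-19.65],[1,-21,28,0,0,0,-19.65],[1,-24,32,0,0,0,-19.65]]
  newtons: 60

```text
clock: 0.9
eef_pos: [434.1, 247.8, 230.9]
tcp_rot: [-3.141, 0.001, 1.559]
contact_force: [0.4, 0.7, -0.1]
opening: 1.0
```

```bash
python3 -c "
from h import *
delta([533.2,98.5,200],1.559)"
```

```text
clock 0.9 pos [434.1 247.8 230.9] F [ 0.4  0.7 -0.1] open 1.0
shift [-14.81  10.08   3.1 ] rot [-0.03  0.07  0.01]
```

apply_moves:
  targets:
    - [[1,-3.7,2.5,0,0,0,0],[1,-7.4,5,0,0,0,0],[1,-11.1,7.5,1,0,0,0],[1,-14.8,10.1,2,0,0,0],[1,-14.8,10.1,3,0,0,0],[1,-14.8,10.1,3.1,0,0,0],[1,-14.8,10.1,3.1,0,0,0]]

```text
clock: 1.6
eef_pos: [532.5, 99.1, 199.6]
tcp_rot: [-3.14, 0.001, 1.559]
contact_force: [0.3, 0.6, 0.1]
opening: 0.999
```

```bash
python3 - <<'E'
from h import *
delta([533.2,98.5,124],1.559)
a=grab('top','t1');b=grab('side','s1')
A=cv2.resize(a['pixels'][120:220,190:290],None,fx=4,fy=4,interpolation=2);B=cv2.resize(b['pixels'][100:225,200:300],None,fx=4,fy=4,interpolation=2)
C=np.zeros((500,800,3),np.uint8);C[:400,:400]=A;C[:500,400:]=B
cv2.imwrite('pics/v1.png',C[:,:,::-1])
E
```

```text
clock 1.6 pos [532.5  99.1 199.6] F [0.3 0.6 0.1] open 0.999
shift [-0.05  0.09  7.56] rot [-0.12  0.07  0.03]
```

View pics/v1.png

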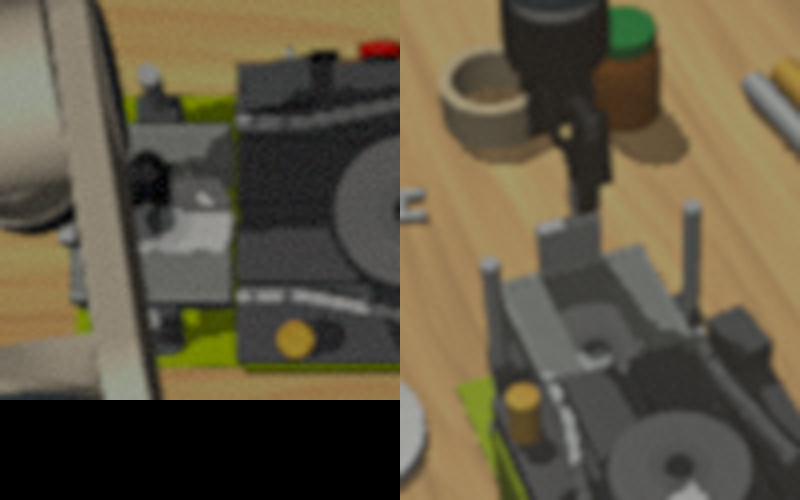

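The side view shows the open jaws above the handle: front finger tip at (585,205), handle top at (538–600,225). I'll descend with the force reading in view.

apply_moves:
  targets:
    - [[1,0,0.1,2.5,0,0,0],[1,0,0.1,5,0,0,0],[1,0,0.1,7.2,0,0,0],[1,0,0.1,7.5,0,0,0],[0,0,0.1,7.5,0,0,0],[-0.6,0,0.1,7.5,0,0,0],[-0.6,0,0.1,7.5,0,0,0]]
  newtons: 60

```text
clock: 2.4
eef_pos: [534.8, 99.9, 126.7]
tcp_rot: [3.14, 0.001, 1.561]
contact_force: [0.4, 0.7, -0.1]
opening: 0.513
```

apply_moves:
  targets:
    - [[-0.6,0,0,0,0,0,0],[-0.8,0,0,0,0,0,0],[-0.8,0,0,0,0,0,0]]

```text
clock: 2.7
eef_pos: [535.3, 98.1, 127.4]
tcp_rot: [3.139, 0.003, 1.562]
contact_force: [0.9, -12.3, 3.2]
opening: 0.129
```

apply_moves:
  targets:
    - [[-1,0,0,0,0,0,0],[-1,0,0,0,0,0,0],[-1,0,0,0,0,0,0]]
  newtons: 80

```text
clock: 3.0
eef_pos: [535.3, 98.0, 127.4]
tcp_rot: [3.139, 0.003, 1.561]
contact_force: [0.5, -2.2, -1.7]
opening: 0.126
```

Gripped: the opening matches about 11 mm against a 12 mm tab. Lifting 24 mm gently (tool −z is up).

apply_moves:
  targets:
    - [[-1,0,0,-0.5,0,0,0],[-1,0,0,-1,0,0,0],[-1,0,0,-1.5,0,0,0],[-1,0,0,-2,0,0,0],[-1,0,0,-2.3,0,0,0],[-1,0,0,-2.4,0,0,0],[-1,0,0,-2.4,0,0,0]]

```text
clock: 3.7
eef_pos: [535.3, 98.0, 150.9]
tcp_rot: [3.139, 0.004, 1.561]
contact_force: [4.2, -0.5, -12.1]
opening: 0.131
```

```bash
python3 - <<'E'
from h import *
s=r.sense();print(s['eef_pos'],s['contact_force'],s['opening'])
b=grab('side','s2');f=b
# predicted rack-top front corners (inner) for lift values, and plate
for zs in(115,118,121.5,125): print(zs,np.round([proj(f,fx(x,0,zs+20)) for x in(-59.7,59.7)],1).tolist(),np.round([proj(f,fx(x,98.3,zs+69)) for x in(-25,25)],1).tolist())
crop('s2',225,125,305,200,8,'v2')
E
```

```text
[535.26912322  97.97073704 150.91684771] [  4.15693427  -0.47323181 -12.09327623] 0.1305084387212072
115 [[235.3, 191.4], [273.3, 180.0]] [[234.4, 154.1], [250.1, 149.7]]
118 [[235.2, 190.8], [273.3, 179.3]] [[234.3, 153.4], [250.1, 148.9]]
121.5 [[235.2, 190.0], [273.4, 178.5]] [[234.2, 152.5], [250.1, 148.1]]
125 [[235.1, 189.2], [273.4, 177.7]] [[234.2, 151.7], [250.0, 147.2]]
```

View pics/v2.png

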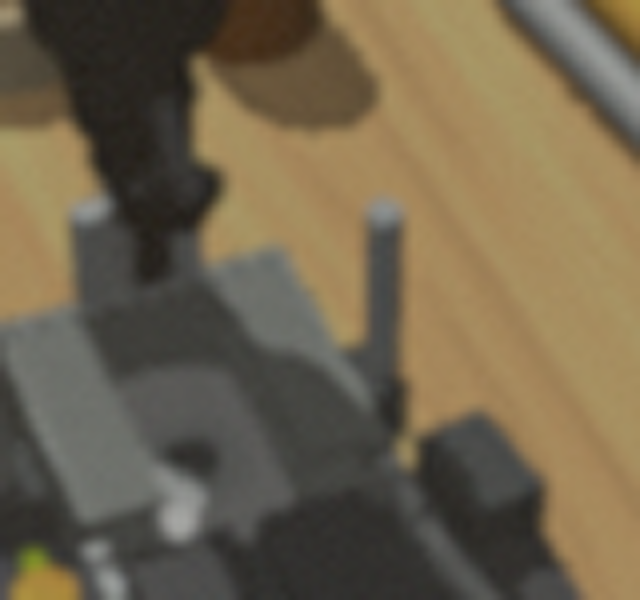

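Handle's front top corner at crop (77,222) and the rack's front-left corner at (88,525) fit slot_home z ≈ 119–121 (want 121.5). To pin the height down, I'll release and touch the handle top with shut fingers; it should be at z ≈ 190.5.

apply_moves:
  targets:
    - [[-0.5,0,0,0,0,0,0],[0,0,0,0,0,0,0],[0,0,0,0,0,0,0],[0,0,0,0,0,0,0],[0,0,0,-2.5,0,0,0],[0,0,0,-5,0,0,0],[-1,0,0,-5.6,0,0,0],[-1,0,0,-5.6,0,0,0]]

```text
clock: 4.55
eef_pos: [535.8, 98.3, 207.9]
tcp_rot: [3.136, 0.003, 1.561]
contact_force: [-0.3, -0.4, -0.1]
opening: 0.165
```

apply_moves:
  targets:
    - [[-1,0,0,0,0,0,0],[-1,0,0,0,0,0,0],[-1,0,0,0,0,0,0],[-1,0,0,0,0,0,0]]

```text
clock: 4.95
eef_pos: [535.4, 98.3, 207.2]
tcp_rot: [3.137, 0.003, 1.562]
contact_force: [-0.0, 0.2, -0.2]
opening: -0.0
```

apply_moves:
  targets:
    - [[-1,0,0,0.8,0,0,0],[-1,0,0,1.3,0,0,0],[-1,0,0,1.4,0,0,0],[-1,0,0,1.4,0,0,0]]

```text
clock: 5.35
eef_pos: [535.2, 98.2, 192.7]
tcp_rot: [3.138, 0.004, 1.562]
contact_force: [0.3, 0.6, -0.1]
opening: 0.003
```

apply_moves:
  targets:
    - [[-1,0,0,0.1,0,0,0],[-1,0,0,0.15,0,0,0],[-1,0,0,0.15,0,0,0]]

```text
clock: 5.65
eef_pos: [535.2, 98.2, 191.3]
tcp_rot: [3.138, 0.004, 1.561]
contact_force: [0.7, -0.3, 0.2]
opening: -0.002
```

apply_moves:
  targets:
    - [[-1,0,0,0.1,0,0,0],[-1,0,0,0.15,0,0,0],[-1,0,0,0.15,0,0,0]]

```text
clock: 5.95
eef_pos: [535.2, 98.1, 189.7]
tcp_rot: [3.138, 0.004, 1.562]
contact_force: [-0.0, -0.4, 0.2]
opening: 0.002
```

apply_moves:
  targets:
    - [[-1,0,0,0.1,0,0,0],[-1,0,0,0.15,0,0,0],[-1,0,0,0.15,0,0,0]]

```text
clock: 6.25
eef_pos: [535.2, 98.1, 188.1]
tcp_rot: [3.138, 0.004, 1.561]
contact_force: [0.3, -0.2, 0.2]
opening: -0.003
```

apply_moves:
  targets:
    - [[-1,0,0,0.1,0,0,0],[-1,0,0,0.15,0,0,0],[-1,0,0,0.15,0,0,0]]

```text
clock: 6.55
eef_pos: [535.3, 98.2, 186.8]
tcp_rot: [3.138, 0.004, 1.562]
contact_force: [-0.4, -0.1, 2.9]
opening: 0.002
```

Contact at z ≈ 186.8, so slot_home z ≈ 117.9. That's about 3 mm below the camera estimate. I'll touch the plate too, as a height reference.

apply_moves:
  targets:
    - [[-1,0,0,-3,0,0,0],[-1,-4.5,0,-3,0,0,0],[-1,-9,0,-2,0,0,0],[-1,-12.9,-0.3,0,0,0,0],[-1,-12.9,-0.3,4,0,0,0],[-1,-12.9,-0.3,6.1,0,0,0],[-1,-12.9,-0.3,6.1,0,0,0]]

```text
clock: 7.25
eef_pos: [528.9, -31.3, 123.4]
tcp_rot: [-3.139, 0.003, 1.561]
contact_force: [0.2, 0.1, 0.2]
opening: -0.003
```

apply_moves:
  targets:
    - [[-1,0,0,0.2,0,0,0],[-1,0,0,0.25,0,0,0],[-1,0,0,0.25,0,0,0]]

```text
clock: 7.55
eef_pos: [529.6, -31.1, 121.9]
tcp_rot: [-3.141, 0.003, 1.561]
contact_force: [0.9, 0.6, 0.5]
opening: 0.001
```

apply_moves:
  targets:
    - [[-1,0,0,0.1,0,0,0],[-1,0,0,0.15,0,0,0],[-1,0,0,0.15,0,0,0]]

```text
clock: 7.85
eef_pos: [529.8, -31.0, 120.7]
tcp_rot: [3.142, 0.003, 1.561]
contact_force: [-0.1, -0.5, 0.0]
opening: -0.0
```

apply_moves:
  targets:
    - [[-1,0,0,0.1,0,0,0],[-1,0,0,0.1,0,0,0]]

```text
clock: 8.05
eef_pos: [529.9, -31.0, 120.0]
tcp_rot: [3.141, 0.003, 1.561]
contact_force: [-1.1, 0.6, 4.3]
opening: 0.004
```

Plate contact is at z = 120.0, so the reference holds and the slot floor is about 7 mm below the plate. I'll go back and raise the rack another 3.6 mm.

apply_moves:
  targets:
    - [[-1,0,0,-4.5,0,0,0],[-1,0,0,-9,0,0,0],[1,4.5,0.2,-9.8,0,0,0],[1,9,0.4,-9.8,0,0,0],[1,12.95,0.5,-9.8,0,0,0],[1,12.95,0.5,-9.8,0,0,0],[1,12.95,0.5,-9.8,0,0,0]]

```text
clock: 8.75
eef_pos: [536.0, 99.4, 217.4]
tcp_rot: [3.142, 0.004, 1.564]
contact_force: [-0.3, 0.1, -0.3]
opening: 0.849
```

apply_moves:
  targets:
    - [[1,0,0,0,0,0,0],[1,0,0,3,0,0,0],[1,0,0,6,0,0,0],[0,0,0,7,0,0,0],[0,0,0,7,0,0,0],[-0.6,0,0,7,0,0,0]]

```text
clock: 9.35
eef_pos: [536.6, 98.6, 148.3]
tcp_rot: [3.141, 0.004, 1.563]
contact_force: [0.3, 0.5, 1.1]
opening: 0.51
```

apply_moves:
  targets:
    - [[-0.8,0,0,0,0,0,0],[-0.8,0,0,0,0,0,0],[-1,0,0,0,0,0,0],[-1,0,0,0,0,0,0],[-1,0,0,0,0,0,0]]
  newtons: 80

```text
clock: 9.85
eef_pos: [537.5, 98.0, 149.5]
tcp_rot: [3.139, 0.004, 1.563]
contact_force: [1.3, -6.5, 2.4]
opening: 0.126
```

apply_moves:
  targets:
    - [[-1,0,0,-0.2,0,0,0],[-1,0,0,-0.4,0,0,0],[-1,0,0,-0.4,0,0,0],[-1,0,0,-0.4,0,0,0]]

```text
clock: 10.25
eef_pos: [537.5, 97.9, 153.5]
tcp_rot: [3.139, 0.004, 1.562]
contact_force: [3.0, -2.3, -9.8]
opening: 0.129
```

apply_moves:
  targets:
    - [[-0.5,0,0,0,0,0,0],[0,0,0,0,0,0,0],[0,0,0,0,0,0,0],[0,0,0,0,0,0,0],[0,0,0,-2.5,0,0,0],[0,0,0,-5,0,0,0],[-1,0,0,-5.6,0,0,0],[-1,0,0,-5.6,0,0,0]]

```text
clock: 11.05
eef_pos: [538.0, 98.3, 210.5]
tcp_rot: [3.136, 0.004, 1.562]
contact_force: [0.3, 1.4, -0.8]
opening: 0.169
```

apply_moves:
  targets:
    - [[-1,0,0,0,0,0,0],[-1,0,0,0,0,0,0],[-1,0,0,0,0,0,0],[-1,0,0,0,0,0,0]]

```text
clock: 11.45
eef_pos: [537.6, 98.3, 209.8]
tcp_rot: [3.138, 0.004, 1.562]
contact_force: [0.3, 0.1, 0.6]
opening: 0.003
```

apply_moves:
  targets:
    - [[-1,0,0,1,0,0,0],[-1,0,0,1.7,0,0,0],[-1,0,0,1.75,0,0,0],[-1,0,0,1.75,0,0,0]]

```text
clock: 11.85
eef_pos: [537.4, 98.1, 191.7]
tcp_rot: [3.138, 0.004, 1.562]
contact_force: [0.2, -0.0, 1.5]
opening: -0.004
```

apply_moves:
  targets:
    - [[-1,0,0,0.1,0,0,0],[-1,0,0,0.1,0,0,0]]

```text
clock: 12.05
eef_pos: [537.4, 98.1, 190.7]
tcp_rot: [3.139, 0.005, 1.562]
contact_force: [-0.5, -0.1, 0.5]
opening: -0.002
```

apply_moves:
  targets:
    - [[-1,0,0,0.1,0,0,0],[-1,0,0,0.1,0,0,0]]

```text
clock: 12.25
eef_pos: [537.5, 98.1, 189.9]
tcp_rot: [3.138, 0.004, 1.563]
contact_force: [-0.9, 0.2, 1.2]
opening: -0.005
```

apply_moves:
  targets:
    - [[-1,0,0,0.06,0,0,0],[-1,0,0,0.06,0,0,0]]

```text
clock: 12.45
eef_pos: [537.5, 98.1, 189.5]
tcp_rot: [3.138, 0.004, 1.563]
contact_force: [-1.4, -0.1, 4.1]
opening: 0.004
```

Handle top is at about 189.7, so slot_home z ≈ 120.7 and the slot floor is 4.3 mm below the plate: within range. Now I'll retreat, turn the jaws to lie along fixture x and go behind the disc.

apply_moves:
  targets:
    - [[-1,0,0,-4,0,0,8],[-1,-4,0,-4,0,0,16],[-1,-8,0,-4,0,0,24],[-1,-12,0,-4,0,0,32],[-1,-16,0,-4,0,0,40],[-1,-20,0,-4,0,0,48],[-1,-24,0,-4,0,0,56],[-0.53,-28,0,-4,0,0,64]]

```text
clock: 13.25
eef_pos: [534.8, -183.3, 230.7]
tcp_rot: [3.136, -0.001, 0.44]
contact_force: [1.1, 0.0, -0.1]
opening: 0.153
```

```bash
python3 -c "
from h import *
p=fx(0,-205);p[2]=135;print(p);delta(p,-0.012)"
```

```text
[ 529.59665785 -210.78802589  135.        ]
clock 13.25 pos [ 534.8 -183.3  230.7] F [ 1.1  0.  -0.1] open 0.153
shift [-1.66  2.21  9.58] rot [ 0.3  -0.16 25.88]
```

apply_moves:
  targets:
    - [[-0.53,-1.7,2.2,0,0,0,8.5],[-0.53,-1.7,2.2,0,0,0,17],[-0.53,-1.7,2.2,2,0,0,25.9],[-0.53,-1.7,2.2,6,0,0,25.9],[-0.53,-1.7,2.2,9.3,0,0,25.9],[-0.53,-1.7,2.2,9.6,0,0,25.9],[-0.53,-1.7,2.2,9.6,0,0,25.9]]

```text
clock: 13.95
eef_pos: [528.9, -210.8, 134.5]
tcp_rot: [3.138, -0.002, -0.012]
contact_force: [0.2, -0.9, 2.3]
opening: 0.233
```

```bash
python3 - <<'E'
from h import *
p=fx(0,-205);p[2]=122;delta(p,-0.012)
a=grab('top','t3');b=grab('side','s3')
A=cv2.resize(a['pixels'][120:220,230:330],None,fx=4,fy=4,interpolation=2);B=cv2.resize(b['pixels'][140:265,220:320],None,fx=4,fy=4,interpolation=2)
C=np.zeros((500,800,3),np.uint8);C[:400,:400]=A;C[:500,400:]=B
cv2.imwrite('pics/v3.png',C[:,:,::-1])
E
```

```text
clock 13.95 pos [ 528.9 -210.8  134.5] F [ 0.2 -0.9  2.3] open 0.233
shift [ 0.07 -0.    1.25] rot [ 0.22 -0.13 -0.01]
```

View pics/v3.png

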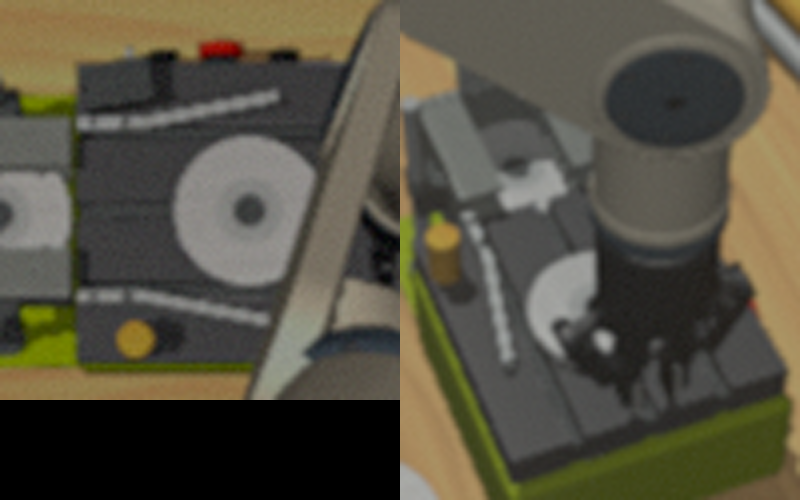

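The top view shows the disc at crop (250,210) with clear fences, and the fingers behind it at about (640,385) in the side view. Lowering and starting to push (tool −y is fixture +y).

apply_moves:
  targets:
    - [[-0.53,0.07,0,0.7,0,0,0],[-0.53,0.07,0,1.2,0,0,0],[-0.53,0.07,0,1.2,0,0,0]]

```text
clock: 14.35
eef_pos: [530.9, -211.3, 124.2]
tcp_rot: [3.136, -0.006, -0.012]
contact_force: [-1.0, 0.1, 0.0]
opening: 0.233
```

apply_moves:
  targets:
    - [[-0.53,0,-1,0,0,0,0],[-0.53,0,-2,0,0,0,0],[-0.53,0,-3,0,0,0,0],[-0.53,0,-4,0,0,0,0],[-0.53,0,-5,0,0,0,0],[-0.53,0,-6,0,0,0,0],[-0.53,0,-7,0,0,0,0],[-0.53,0,-8,0,0,0,0]]

```text
clock: 15.15
eef_pos: [531.9, -130.4, 123.8]
tcp_rot: [3.136, -0.006, -0.012]
contact_force: [-0.0, -0.3, 0.7]
opening: 0.234
```

```bash
python3 - <<'E'
from h import *
p=fx(0,-125);p[2]=122;delta(p,-0.012)
a=grab('top','t4')
A=cv2.resize(a['pixels'][120:220,200:330],None,fx=5,fy=5,interpolation=2)
cv2.imwrite('pics/v4.png',A[:,:,::-1])
E
```

```text
clock 15.15 pos [ 531.9 -130.4  123.8] F [-0.  -0.3  0.7] open 0.234
shift [-0.14  0.04  0.18] rot [ 0.3  -0.33 -0.  ]
```

View pics/v4.png

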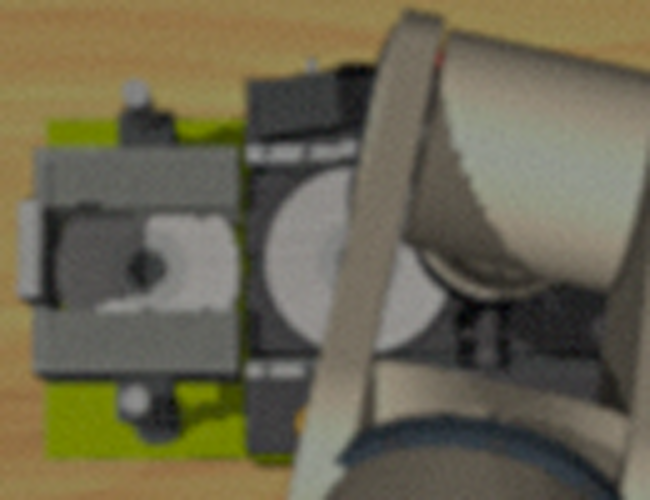

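The disc is centred between the fences, its front edge at crop (265,260), about 9 mm short of the mouth. I'll lower slightly, since the disc drops about 4 mm inside, and push on.

apply_moves:
  targets:
    - [[-0.53,-0.1,0,0.2,-0.3,0.3,0],[-0.53,-0.1,0,0.3,-0.3,0.3,0],[-0.53,-0.1,0,0.3,-0.3,0.3,0]]

```text
clock: 15.5
eef_pos: [530.6, -129.4, 120.5]
tcp_rot: [3.132, -0.01, -0.012]
contact_force: [-0.2, -0.4, -0.6]
opening: 0.236
```

apply_moves:
  targets:
    - [[-0.53,0,-0.6,0,0,0,0],[-0.53,0,-1.2,0,0,0,0],[-0.53,0,-1.8,0,0,0,0],[-0.53,0,-2.4,0,0,0,0],[-0.53,0,-3,0,0,0,0],[-0.53,0,-3.6,0,0,0,0],[-0.53,0,-4.2,0,0,0,0]]

```text
clock: 16.2
eef_pos: [531.3, -86.9, 120.3]
tcp_rot: [3.132, -0.011, -0.012]
contact_force: [0.4, -2.4, 2.9]
opening: 0.234
```

```bash
python3 - <<'E'
from h import *
s=r.sense();p=fx(0,s['eef_pos'][1]+5.8);p[2]=121;print(s['eef_pos'][1]+5.8);delta(p,-0.012)
E
```

```text
-81.11848594809483
clock 16.2 pos [531.3 -86.9 120.3] F [ 0.4 -2.4  2.9] open 0.234
shift [-0.02  0.   -0.07] rot [ 0.57 -0.62  0.01]
```

apply_moves:
  targets:
    - [[-0.53,0,-0.7,0,0.5,-0.6,0],[-0.53,0,-1.4,0,0.5,-0.6,0],[-0.53,0,-2.1,0,0.5,-0.6,0],[-0.53,0,-2.8,0,0.5,-0.6,0],[-0.53,0,-3.5,0,0.5,-0.6,0],[-0.53,0,-4.2,0,0.5,-0.6,0],[-0.53,0,-4.9,0,0.5,-0.6,0],[-0.53,0,-5.5,0,0.5,-0.6,0]]

```text
clock: 17.0
eef_pos: [532.3, -31.5, 120.2]
tcp_rot: [3.14, -0.001, -0.012]
contact_force: [-1.1, -3.6, 6.7]
opening: 0.238
```

```bash
python3 - <<'E'
from h import *
s=r.sense();p=fx(0,s['eef_pos'][1]+5.8);p[2]=121;print(s['eef_pos'][1]+5.8);delta(p,-0.012)
a=grab('top','t5');b=grab('side','s5')
A=cv2.resize(a['pixels'][120:220,190:290],None,fx=4,fy=4,interpolation=2);B=cv2.resize(b['pixels'][110:235,210:310],None,fx=4,fy=4,interpolation=2)
C=np.zeros((500,800,3),np.uint8);C[:400,:400]=A;C[:500,400:]=B
cv2.imwrite('pics/v5.png',C[:,:,::-1])
E
```

```text
-25.72404738644425
clock 17.0 pos [532.3 -31.5 120.2] F [-1.1 -3.6  6.7] open 0.238
shift [-0.06  0.   -0.08] rot [ 0.09 -0.07  0.03]
```

View pics/v5.png

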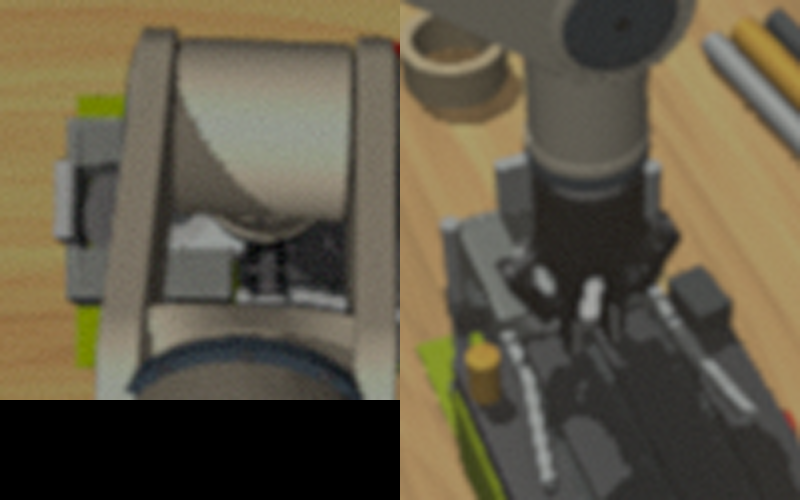

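The fingers (side crop, about (590,320)) have the disc mostly in the slot; rear finger faces are at about y −14. I'll finish in small steps, watching force.

apply_moves:
  targets:
    - [[-0.53,0,-0.4,-0.03,0,0,0],[-0.53,0,-0.8,-0.03,0,0,0],[-0.53,0,-1.1,-0.03,0,0,0],[-0.53,0,-1.1,-0.03,0,0,0]]

```text
clock: 17.5
eef_pos: [532.2, -19.2, 120.2]
tcp_rot: [3.141, -0.001, -0.011]
contact_force: [-0.1, -0.8, 0.4]
opening: 0.235
```

apply_moves:
  targets:
    - [[-0.53,0,-0.1,0,0,0,0],[-0.53,0,-0.2,0,0,0,0],[-0.53,0,-0.2,0,0,0,0]]

```text
clock: 17.8
eef_pos: [532.2, -17.2, 120.2]
tcp_rot: [3.141, -0.001, -0.011]
contact_force: [0.1, -0.5, 0.2]
opening: 0.233
```

apply_moves:
  targets:
    - [[-0.53,0,-0.1,0,0,0,0],[-0.53,0,-0.15,0,0,0,0],[-0.53,0,-0.15,0,0,0,0]]

```text
clock: 18.1
eef_pos: [532.2, -15.7, 120.2]
tcp_rot: [3.141, -0.0, -0.011]
contact_force: [0.1, -0.2, 0.7]
opening: 0.236
```

apply_moves:
  targets:
    - [[-0.53,0,-0.1,0,0,0,0],[-0.53,0,-0.1,0,0,0,0],[-0.53,0,-0.1,0,0,0,0]]

```text
clock: 18.4
eef_pos: [532.2, -15.2, 120.2]
tcp_rot: [3.14, -0.001, -0.011]
contact_force: [0.4, -4.8, 0.6]
opening: 0.238
```

apply_moves:
  targets:
    - [[-0.53,0,-0.1,0,0,0,0],[-0.53,0,-0.1,0,0,0,0]]

```text
clock: 18.6
eef_pos: [532.2, -15.0, 120.2]
tcp_rot: [3.139, -0.001, -0.011]
contact_force: [-0.7, -7.2, 0.6]
opening: 0.23
```

Firm stop at 7 N. I'll back off straight (tool +y), then up and well clear, and look.

apply_moves:
  targets:
    - [[-0.53,0,1,-0.1,0,0,0],[-0.53,0,3,-0.5,0,0,0],[-0.53,0,6,-4,0,0,0],[-0.53,0,10,-8,0,0,0],[-0.53,0,14,-12,0,0,0],[-0.53,0,18,-14,0,0,0],[-0.53,0,22,-15,0,0,0],[-0.53,0,26,-15,0,0,0]]

```text
clock: 19.4
eef_pos: [530.1, -277.4, 273.8]
tcp_rot: [3.137, -0.005, -0.011]
contact_force: [0.7, 0.4, 0.2]
opening: 0.233
```

apply_moves:
  targets:
    - [[-0.53,0,3,0,0,0,0],[-0.53,0,6,0,0,0,0],[-0.53,0,6,0,0,0,0]]

```text
clock: 19.7
eef_pos: [528.9, -340.9, 273.9]
tcp_rot: [3.137, -0.005, -0.014]
contact_force: [-0.4, 1.0, -0.4]
opening: 0.235
```

```bash
python3 - <<'E'
from h import *
s=r.sense();print(s['eef_pos'],s['contact_force'])
a=grab('top','t6');b=grab('side','s6')
A=cv2.resize(a['pixels'][130:210,195:275],None,fx=5,fy=5,interpolation=2);B=cv2.resize(b['pixels'][125:225,215:295],None,fx=5,fy=5,interpolation=2)
C=np.zeros((500,800,3),np.uint8);C[:400,:400]=A;C[:500,400:]=B
cv2.imwrite('pics/v6.png',C[:,:,::-1])
for y in(44,47,50): print(y,[np.round((proj(f,fx(0,y,125.7))-o+.5)*5-.5,0) for f,o in((a,[195,130]),(b,[215,125]))],np.round((proj(a,fx(0,y-50,125.7))-[195,130])*5,0))
E
```

```text
[ 528.92488419 -340.89132609  273.89824885] [-0.41522054  1.01240159 -0.38381296]
44 [array([181., 216.]), array([173., 265.])] [273. 213.]
47 [array([176., 216.]), array([171., 262.])] [268. 213.]
50 [array([170., 216.]), array([170., 258.])] [262. 213.]
```

View pics/v6.png

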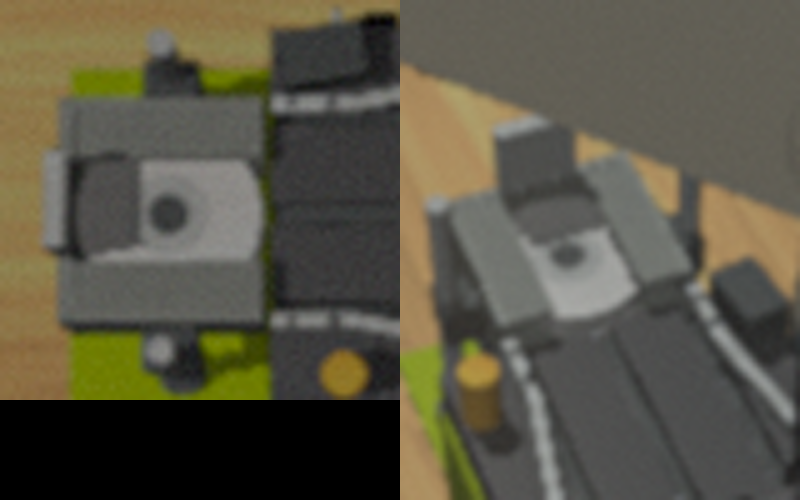

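The disc mark sits at crop (169,215) in the top view and (168,257) in the side view. The predictions for fully home at slot height are (170,216) and (170,258). Its rear rim (264) is flush with the mouth, and the dowel and clamp block are undisturbed.

```bash
python3 -c "
from rig import r
print(r.sign_off())"
```

```text
the job is handed in; nothing more can be done
None
```

I raised the rack by its handle until the empty top slot was level with the plate. Then I slid the disc along the plate into the slot with partly open fingers until it met a firm stop at about 7 N. I handed the job in at about 20 s of the 58 s allowed; no verdict is reported.

- **Rack height:** after the first lift the camera estimate put slot_home at z ≈ 121 mm, but touching the handle top gave 117.9 mm. The touch on the plate read z = 120.0 mm as it should, so I trusted touch and lifted again. The final touch put the slot floor about 4.3 mm below the plate top. That is within the 0–8 mm allowed and just outside the 3–4 mm ideal.
- **Disc position:** in the last pictures from both cameras its centre mark is within about 2 pixels of an enlarged crop (roughly 1 mm) of the fully-home position. Its rear rim is flush with the mouth.
- **Surroundings:** the clamp block and dowel look undisturbed in those pictures. I did not recheck the other bystanders, but the arm came down only at the rack handle and on the plate. The arm stands well clear and the force reading is at noise level.

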